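# Pack the finished figurines by colour

## Task

Pack the four finished figurines (the ones with a dark maroon base) into the cardboard tray, each standing upright in the cell whose card matches its coat; set them down gently, do not drop them. Leave the two unfinished figurines with bare cream bases and hats standing where they are.

Things in the scene. Friction and masses are not known exactly. Their poses are not given: they have to be found in the camera images.
- green_figure: Finished figurine: green coat and hat, white beard, maroon sleeves, dark MAROON base. Loose, rigid, about 160 g, 112 mm tall. Base 58 mm diameter, 14 mm high; upright round trunk 34 mm in diameter from 44 to 84 mm above the underside: grip it there from above, at 66 mm, any yaw. Hat 30 mm wide. Origin: centre of the underside, z up; face to its -x.
- blue_figure: Finished figurine: blue coat and hat, white beard, maroon sleeves, dark MAROON base. Loose, rigid, about 160 g, 112 mm tall. Base 58 mm diameter, 14 mm high; upright round trunk 34 mm in diameter from 44 to 84 mm above the underside: grip it there from above, at 66 mm, any yaw. Hat 30 mm wide. Origin: centre of the underside, z up; face to its -x.
- yellow_figure: Finished figurine: yellow coat and hat, white beard, maroon sleeves, dark MAROON base. Loose, rigid, about 160 g, 112 mm tall. Base 58 mm diameter, 14 mm high; upright round trunk 34 mm in diameter from 44 to 84 mm above the underside: grip it there from above, at 66 mm, any yaw. Hat 30 mm wide. Origin: centre of the underside, z up; face to its -x.
- red_figure: Finished figurine: red coat and hat, white beard, maroon sleeves, dark MAROON base. Loose, rigid, about 160 g, 112 mm tall. Base 58 mm diameter, 14 mm high; upright round trunk 34 mm in diameter from 44 to 84 mm above the underside: grip it there from above, at 66 mm, any yaw. Hat 30 mm wide. Origin: centre of the underside, z up; face to its -x.
- unfinished_green: UNFINISHED figurine, shape and size as the finished ones (112 mm tall), green coat, but hat, base, face, beard and sleeves are bare CREAM resin. Not for the tray; stays where it stands. Loose. Origin: centre of the underside, z up. Around it stand loose closed paint pots, 47 mm wide, 36 mm high, black or white lids.
- unfinished_red: UNFINISHED figurine, shape and size as the finished ones (112 mm tall), red coat, but hat, base, face, beard and sleeves are bare CREAM resin. Not for the tray; stays where it stands. Loose. Origin: centre of the underside, z up. Around it stand loose closed paint pots, 47 mm wide, 36 mm high, black or white lids.
- green_card: green card, 74 x 74 x 2 mm, fixed on the floor of a tray cell: the place of the green figurine. Origin: centre of its underside, x and y along the tray's walls; the figurine stands on the upper face, 2 mm higher. Tray: fixed cardboard, 171 x 171 mm, 42 mm high, open top, walls and cross divider 5 mm, four cells 78 x 78 mm at 83 mm pitch, a card central in each.
- blue_card: blue card, 74 x 74 x 2 mm, fixed on the floor of a tray cell: the place of the blue figurine. Origin: centre of its underside, x and y along the tray's walls; the figurine stands on the upper face, 2 mm higher. Tray: fixed cardboard, 171 x 171 mm, 42 mm high, open top, walls and cross divider 5 mm, four cells 78 x 78 mm at 83 mm pitch, a card central in each.
- yellow_card: yellow card, 74 x 74 x 2 mm, fixed on the floor of a tray cell: the place of the yellow figurine. Origin: centre of its underside, x and y along the tray's walls; the figurine stands on the upper face, 2 mm higher. Tray: fixed cardboard, 171 x 171 mm, 42 mm high, open top, walls and cross divider 5 mm, four cells 78 x 78 mm at 83 mm pitch, a card central in each.
- red_card: red card, 74 x 74 x 2 mm, fixed on the floor of a tray cell: the place of the red figurine. Origin: centre of its underside, x and y along the tray's walls; the figurine stands on the upper face, 2 mm higher. Tray: fixed cardboard, 171 x 171 mm, 42 mm high, open top, walls and cross divider 5 mm, four cells 78 x 78 mm at 83 mm pitch, a card central in each.

How it is judged:
At the end, for the whole second after the job is handed in: Each finished figurine stands upright (within 0.1 rad) on the card of its own colour, at rest, its centre within 18 mm of the card's centre (anywhere in the cell passes) and its underside on the card; both unfinished figurines are upright and within 20 mm of where they began (horizontal distance between green_figure and green_card below 0.018 m and z of green_figure in the frame of green_card between -0.004 and 0.008 m and angle between each of green_figure, blue_figure, yellow_figure, red_figure, unfinished_green, unfinished_red's own z axis and vertical below 0.1 rad and linear speed of each of green_figure, blue_figure, yellow_figure, red_figure below 0.02 m/s and horizontal distance between blue_figure and blue_card below 0.018 m and z of blue_figure in the frame of blue_card between -0.004 and 0.008 m and horizontal distance between yellow_figure and yellow_card below 0.018 m and z of yellow_figure in the frame of yellow_card between -0.004 and 0.008 m and horizontal distance between red_figure and red_card below 0.018 m and z of red_figure in the frame of red_card between -0.004 and 0.008 m and distance of each of unfinished_green, unfinished_red from where it was at the start of the episode below 0.02 m); the robot touches nothing.
It fails at once if a finished figurine is dropped or rammed into its cell (faster than 0.4 m/s within 30 mm of its card) ((horizontal distance between green_figure and green_card below 0.03 m and z of green_figure in the frame of green_card below 0.03 m and linear speed of green_figure above 0.4 m/s) or (horizontal distance between blue_figure and blue_card below 0.03 m and z of blue_figure in the frame of blue_card below 0.03 m and linear speed of blue_figure above 0.4 m/s) or (horizontal distance between yellow_figure and yellow_card below 0.03 m and z of yellow_figure in the frame of yellow_card below 0.03 m and linear speed of yellow_figure above 0.4 m/s) or (horizontal distance between red_figure and red_card below 0.03 m and z of red_figure in the frame of red_card below 0.03 m and linear speed of red_figure above 0.4 m/s)).
It fails at once if an unfinished figurine is moved more than 30 mm or tipped ((distance of unfinished_green from where it was at the start of the episode above 0.03 m or angle between unfinished_green's own z axis and vertical above 0.35 rad) or (distance of unfinished_red from where it was at the start of the episode above 0.03 m or angle between unfinished_red's own z axis and vertical above 0.35 rad)).
It also fails if it takes over 112 s, if anything falls off the work surface, if the arm or the gripper's body presses on something with over 40 N, if the wrist force passes 120 N, or if a joint passes its speed limit or range.

## Robot

A 7-joint arm with a two-finger parallel gripper is mounted at the origin on the work surface. World frame = base frame: x ahead of the robot, y to its left, z up, the work surface at z = 0. Lengths are in m, angles in rad, forces in N, time in s.
With the tool pointing down it reaches from about 0.425 to 0.875 m from the base axis. Payload 4.7 kg.
Tool frame: the origin (TCP) lies midway between the tips of the shut fingers; the grasp point (between the pads) lies 19 mm behind it; z points along the fingers, y is the line along which they close (so a half turn about z gives the same grasp; the last joint's range is limited). The gripper opens to 87 mm and grips with 3 to 60 N. Pads are 19 mm wide; open, the fingers measure 117 mm over their backs; the gripper's body (75 mm by 190 mm) begins 51 mm behind the grasp point.
Start: joints at [1.179, 0.321, -0.07, 1.45, 0.023, 1.371, -0.057], TCP at [0.257, -0.597, 0.223] pointing down, gripper open.
Joint ranges: [-2.86, 2.86], [-0.3, 2.09], [-1.38, 1.24], [0.06, 2.45], [-1.56, 4.7], [0.09, 2.05], [-2.69, 2.69]. Speed limits (rad/s): [2.57, 2.57, 3.14, 3.14, 3.14, 3.14, 3.14].

## Interface

Orientations are given as a rotation vector (axis times angle).
In Python, from bench import ctrl gives the robot as it stands. The module is installed in compiled form; this text tells all that it offers.
- The arm moves only by the shell command python3 -m handwheel 'ROWS' [FORCE]. ROWS is JSON, a list of rows, each a list of 7 numbers: the finger opening in m, from 0 to 0.087, then the shift along the tool's x, y, z in m, then the turn, a rotation vector about the tool's x, y, z in degrees. A call has 1 to 12 rows; each row shifts and turns the commanded pose from where the row before left it, along the tool's axes as they then stand; what a row does not reach is not made up. A row lasts 1/8 s, in which the tool goes at most 62.5 mm and 10.7 degrees, less where a joint would pass 70% of its speed; a pose out of reach is approached as far as the arm can. A call is refused whole if a number of a shift passes 0.0625 or a number of a turn 10.7, either way. A call with a gripper value outside its range is refused whole. The fingers move at their own pace and stop on an object; FORCE is the grip in N (left out, the last holds). Time passes only in rows, so rows that do not move let the fingers close. It gives the time, the measured TCP pose, the force, the opening and the grip force at its end, in the units of the state.
- ctrl.get_state(): the state, without advancing time (a new reading comes with each control period).
- ctrl.get_image(name): name is "scene" or "side" or "wrist"; returns (picture, depth): 400x640x3 uint8, blue, green, red; 400x640 float32, m along the optical axis (not along the pixel's ray), 0 where there is no reading.
- ctrl.camera_info(name): a dict with "intrinsics" (3x3 intrinsics, pixels), "R" (3x3) and "t" (3): a world point X has camera coordinates R X + t. Camera axes: x right, y down, z forward; pixel columns grow to the right and rows downward; lengths in m; the calibration is good to about 2 mm. A picture is of the moment at which its call begins: read the wrist's pose just before it. camera_info takes no time and is no camera call; for the wrist camera it gives the pose at the moment of the call.
- ctrl.close_job(): hands the job in; it is judged then, once.
The state is a dict: "time": time; "joint_positions": joint angles; "qd": joint speeds; "joint_torque": joint torques, N m; "position": TCP position; "tool_rot": TCP orientation; "ft_force": force on the tool from outside, world axes, zero at the start; "torque": the same for the moment, N m; "grip_width": opening from 0.0 (shut) to 1.0 (fully open); "grip_force": force on a finger pad.
Only numpy, scipy, OpenCV 4.12 (cv2) and the standard library are available. Lean on these libraries where they do the work, as an engineer would, in place of code of your own. Each camera call takes 0.05 s, during which the arm holds its last target. There are 200 camera calls.

## Working session

There is one attempt and no reset: what is moved stays moved. The work goes in short steps, Python scripts to look and compute and a shell command to move; the robot and the scene stay as the last step left them, time stands still between calls to the robot, and variables do not carry over. Pictures are saved under pics/ and viewed, at most 14 in all, crops included, and the job is handed in when it is done.

```bash
mkdir -p pics
cat > h.py <<'E'
import numpy as np, cv2
from bench import ctrl
from scipy.spatial.transform import Rotation as Ro
def grab(n,save=None):
    c=ctrl.camera_info(n); im,d=ctrl.get_image(n)
    if save: cv2.imwrite('pics/'+save,im)
    K,R,t=[np.array(c[k]) for k in('intrinsics','R','t')]
    v,u=np.mgrid[:400,:640]
    P=np.stack([(u-K[0,2])/K[0,0]*d,(v-K[1,2])/K[1,1]*d,d],-1)
    return im,d,(P-t.ravel())@R
E
python3 - <<'E'
from h import *
s=ctrl.get_state();print(s)
for n in('scene','side','wrist'):
    im,d,W=grab(n,n+'0.png'); np.savez(n+'0.npz',im=im,d=d,W=W)
    print(n,ctrl.camera_info(n))
E
```

```text
{'time': 0.0, 'joint_positions': array([ 1.1790971 ,  0.32181026, -0.07011056,  1.45166594,  0.02260224,
        1.3707739 , -0.0568849 ]), 'qd': array([ 0.00112219,  0.0020464 ,  0.00044633, -0.00237194,  0.00034265,
       -0.00013955,  0.00028868]), 'joint_torque': array([ 3.75705467e-04, -4.91286564e+01, -4.03775750e-01, -3.12527704e+01,
       -6.40020682e-02,  4.36745526e-02,  1.59445899e-04]), 'position': array([ 0.25634418, -0.59672714,  0.22147453]), 'tool_rot': array([-3.07535098e+00, -6.32806630e-01,  7.30711865e-04]), 'ft_force': array([-0.12945953, -0.32167637, -0.08988167]), 'torque': array([-0.00890439,  0.03169997,  0.00333232]), 'grip_force': 0.0, 'grip_width': 1.0026724794614135}
scene {'intrinsics': array([[376.25314771,   0.        , 319.86125092],
       [  0.        , 376.25314771, 188.86422892],
       [  0.        ,   0.        ,   1.        ]]), 'R': array([[-0.54130798,  0.84080252,  0.00606617],
       [ 0.6678657 ,  0.43433206, -0.60440968],
       [-0.51082392, -0.3231204 , -0.79665057]]), 't': array([ 0.31071891, -0.3322429 ,  1.26037447])}
side {'intrinsics': array([[380.26961129,   0.        , 321.32852083],
       [  0.        , 380.26961129, 200.95522605],
       [  0.        ,   0.        ,   1.        ]]), 'R': array([[-0.76047741, -0.64926632, -0.01128537],
       [-0.36486731,  0.44161166, -0.81966517],
       [ 0.53716473, -0.61921918, -0.57273175]]), 't': array([0.40238767, 0.2656145 , 0.71711918])}
wrist {'intrinsics': array([[307.66054903,   0.        , 316.5824033 ],
       [  0.        , 307.66054903, 203.67178884],
       [  0.        ,   0.        ,   1.        ]]), 'R': array([[ 0.39518715, -0.91859932, -0.00155313],
       [-0.88206443, -0.37994063,  0.27858115],
       [-0.25649455, -0.10872173, -0.96041144]]), 't': array([-0.64915771, -0.03516052,  0.3901095 ])}
```

View pics/scene0.png

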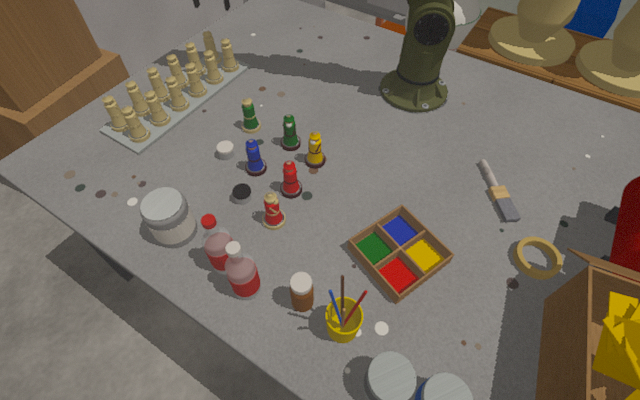

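View pics/side0.png

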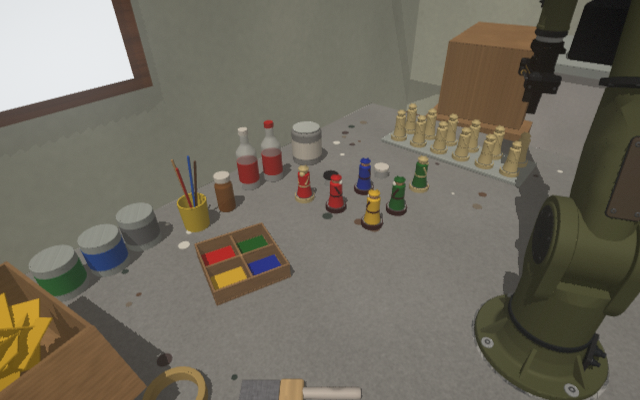

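The scene picture shows the finished figures at about green (290,132), yellow (316,150), blue (255,157) and red (291,178). The unfinished ones are at (250,115) and (272,210), with pots at (225,150) and (241,193), and the tray is centred at (400,252). I'll measure these next.

Run:
```python
from h import *
from scipy.optimize import least_squares
px={'scene':dict(ug=(250,115),green=(290,132),yellow=(316,150),blue=(255,157),red=(291,178),ur=(272,210)),
'side':dict(ug=(420,173),green=(398,195),yellow=(373,209),blue=(364,176),red=(336,193),ur=(304,184))}
cards={'scene':dict(blue=(401,229),green=(374,247),yellow=(425,256),red=(398,275)),'side':dict(blue=(264,266),green=(252,243),yellow=(231,278),red=(220,255))}
for n in px:
    f=np.load(n+'0.npz');W=f['W'];d=f['d'];im=f['im'];R=np.array(ctrl.camera_info(n)['R']);t=np.array(ctrl.camera_info(n)['t']).ravel();c=-R.T@t
    print(n,c.round(3))
    for k,(u,v) in px[n].items():
        p0=W[v,u]; m=(d>0)&(np.hypot(*(W[...,:2]-p0[:2]).transpose(2,0,1))<.04)
        tr=W[m&(W[...,2]>.05)&(W[...,2]<.082)]; 
        w=np.median(tr[:,:2],0); dirn=(w-c[:2])/np.linalg.norm(w-c[:2])
        r=least_squares(lambda q:np.hypot(*(tr[:,:2]-q).T)-.017,w+.012*dirn,loss='soft_l1',f_scale=.002)
        top=W[m&(W[...,2]>.1)]
        print(k,len(tr),r.x.round(4),'top',top.mean(0).round(4),len(top), 'zmax',W[m][:,2].max().round(3))
    hsv=cv2.cvtColor(im,cv2.COLOR_BGR2HSV).astype(int)
    for k,(u,v) in cards[n].items():
        sim=(abs(hsv-hsv[v,u])<[10,70,90]).all(-1).astype(np.uint8)
        _,l=cv2.connectedComponents(sim); q=W[(l==l[v,u])&(d>0)]
        rc=cv2.minAreaRect(q[:,:2].astype(np.float32)*1000)
        print('card',k,len(q),q.mean(0).round(4),rc)
    wall=W[(abs(W[...,2]-.042)<.006)&(d>0)&(np.hypot(W[...,0]-np.mean(W[cards[n]['blue'][1],cards[n]['blue'][0],0]),W[...,1]-W[cards[n]['blue'][1],cards[n]['blue'][0],1])<.18)]
    print('wall',len(wall),cv2.minAreaRect(wall[:,:2].astype(np.float32)*1000))
    for nm,(u,v) in ({'wp':(225,146),'bp':(241,189)} if n=='scene' else {'wp':(382,167),'bp':(330,174)}).items(): print(nm,W[v,u].round(3))
```

```text
scene [1.034 0.29  0.801]
ug 109 [ 0.434  -0.3406] top [ 0.4377 -0.3359  0.1046] 56 zmax 0.113
green 103 [ 0.4267 -0.1989] top [ 0.4306 -0.1957  0.1045] 60 zmax 0.111
yellow 106 [ 0.4433 -0.1029] top [ 0.4472 -0.1003  0.1042] 70 zmax 0.112
blue 112 [ 0.5561 -0.2249] top [ 0.5592 -0.2211  0.1044] 72 zmax 0.111
red 114 [ 0.5636 -0.0994] top [ 0.5668 -0.0968  0.1046] 83 zmax 0.112
ur 110 [ 0.6652 -0.0794] top [ 0.6675 -0.0769  0.1044] 99 zmax 0.113
card blue 541 [0.5239 0.2002 0.0072] ((524.7036743164062, 203.6844482421875), (74.95540618896484, 59.35411834716797), 68.13032531738281)
card green 596 [0.602 0.17  0.007] ((601.5629272460938, 169.51809692382812), (64.29338073730469, 60.109405517578125), 68.50902557373047)
card yellow 684 [0.5548 0.2787 0.0075] ((562.2896728515625, 278.1753234863281), (76.30947875976562, 76.97712707519531), 69.10977172851562)
card red 791 [0.6329 0.2483 0.0077] ((639.0115966796875, 248.4494171142578), (76.90132904052734, 80.24681091308594), 68.35993194580078)
wall 940 ((584.5639038085938, 223.25347900390625), (171.7633056640625, 172.8213348388672), 68.7981338
[... 517 characters left out ...]
ue 361 [0.541  0.1927 0.0075] ((541.3344116210938, 192.0437469482422), (67.72514343261719, 42.39973831176758), 68.26200866699219)
card green 282 [0.6178 0.1629 0.0075] ((619.5765380859375, 161.89376831054688), (66.21306610107422, 43.39961242675781), 69.5502700805664)
card yellow 547 [0.5655 0.2758 0.013 ] ((557.2069091796875, 280.47589111328125), (81.84993743896484, 85.59896087646484), 67.8001480102539)
card red 425 [0.6456 0.2432 0.01  ] ((634.162353515625, 248.60202026367188), (77.77615356445312, 84.42184448242188), 68.2435531616211)
wall 925 ((580.892578125, 223.97909545898438), (170.6367950439453, 173.61253356933594), 68.55945587158203)
wp [ 0.55  -0.316  0.038]
bp [ 0.651 -0.184  0.036]
```

```bash
cat > go.py <<'E'
from h import *; import sys
T=dict(green=(.4257,-.1988),yellow=(.4422,-.103),blue=(.555,-.225),red=(.5624,-.0995),
 cgreen=(.6062,.1699),cyellow=(.5592,.2773),cblue=(.529,.2001),cred=(.6364,.2471))
s=ctrl.get_state();R=Ro.from_rotvec(s['tool_rot'])
g=np.array([*T[sys.argv[1]],float(sys.argv[2])])
dn=Ro.from_matrix(np.array([[np.cos(a),np.sin(a),0],[np.sin(a),-np.cos(a),0],[0,0,-1]])) if (a:=.4064) else 0
print('t',s['time'],'shift mm',(R.inv().apply(g-s['position'])*1000).round(1),'turn deg',np.degrees((R.inv()*dn).as_rotvec()).round(2),'w',s['grip_width'],'gf',s['grip_force'],'q',s['joint_positions'].round(2))
E
python3 go.py green 0.22
```

```text
t 0.15 shift mm [ 312.7 -298.8    2.1] turn deg [-0.09  0.   -0.03] w 1.0003138436498198 gf 0.0 q [ 1.18  0.32 -0.07  1.45  0.02  1.37 -0.06]
```

```bash
python3 -m handwheel '[[0.065,0.0313,-0.0299,0,0,0,0],[0.065,0.0313,-0.0299,0,0,0,0],[0.065,0.0313,-0.0299,0,0,0,0],[0.065,0.0313,-0.0299,0,0,0,0],[0.065,0.0313,-0.0299,0,0,0,0],[0.065,0.0313,-0.0299,0,0,0,0],[0.065,0.0313,-0.0299,0,0,0,0],[0.065,0.0313,-0.0299,0,0,0,0],[0.065,0.0313,-0.0299,0,0,0,0],[0.065,0.0313,-0.0299,0,0,0,0],[0.065,0,0,0,0,0,0],[0.065,0,0,0,0,0,0]]' 25; python3 go.py green 0.049
```

```text
time: 1.65
position: [0.4257, -0.1996, 0.2224]
tool_rot: [3.077, 0.632, -0.001]
ft_force: [-0.2, -0.1, 0.6]
grip_width: 0.748
grip_force: 0.0
t 1.65 shift mm [  0.5  -0.8 173.4] turn deg [ 0.02  0.05 -0.05] w 0.7478262213098311 gf 0.0 q [ 0.8  -0.05 -0.4   1.86 -0.02  1.32 -0.76]
```

Tracking is accurate. I'll descend, grip and lift.

```bash
python3 -m handwheel '[[0.065,0,-0.0008,0.04,0,0,0],[0.065,0,0,0.04,0,0,0],[0.065,0,0,0.035,0,0,0],[0.065,0,0,0.03,0,0,0],[0.065,0,0,0.02,0,0,0],[0.065,0,0,0.008,0,0,0],[0.065,0,0,0,0,0,0],[0.02,0,0,0,0,0,0],[0.02,0,0,0,0,0,0],[0.02,0,0,0,0,0,0],[0.02,0,0,0,0,0,0],[0.02,0,0,0,0,0,0]]' 25; python3 go.py green 0.049
```

```text
time: 3.15
position: [0.426, -0.1983, 0.0498]
tool_rot: [3.077, 0.633, 0.0]
ft_force: [-0.7, -1.3, 2.1]
grip_width: 0.381
grip_force: 25.0
t 3.15 shift mm [-0.4  0.3  0.8] turn deg [ 0.03 -0.01 -0.03] w 0.38135236923399635 gf 24.999850874883123 q [ 0.78  0.13 -0.42  2.07  0.06  0.96 -0.84]
```

```bash
python3 -m handwheel '[[0.02,0,0,-0.015,0,0,0],[0.02,0,0,-0.03,0,0,0],[0.02,0,0,-0.04,0,0,0],[0.02,0,0,-0.04,0,0,0],[0.02,0,0,-0.025,0,0,0],[0.02,0,0,0,0,0,0]]' 25; python3 go.py cgreen 0.2
python3 - <<'E'
from h import *
grab('scene','lift1.png')
E
```

```text
time: 3.9
position: [0.4271, -0.1987, 0.2021]
tool_rot: [3.074, 0.632, 0.006]
ft_force: [0.1, 0.9, -2.6]
grip_width: 0.382
grip_force: 25.0
t 3.9 shift mm [ 310.  -268.     1.8] turn deg [ 0.24 -0.16 -0.03] w 0.3816142986904701 gf 24.999960744171403 q [ 0.8  -0.04 -0.41  1.9  -0.02  1.28 -0.77]
```

View pics/lift1.png

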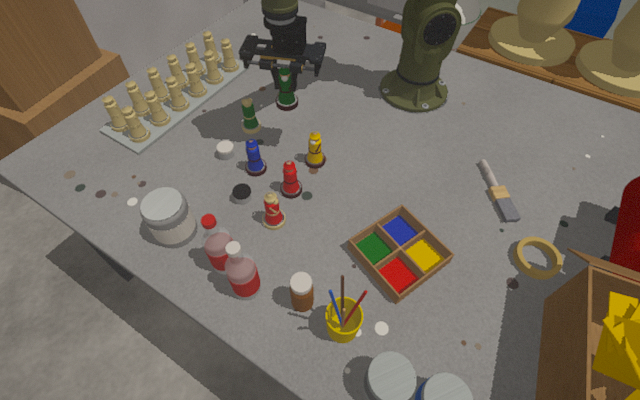

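The green figure hangs upright in the gripper at about (287,90), and nothing else has moved. I'll carry it to its card.

```bash
python3 -m handwheel '[[0.02,0.018,-0.016,0,0,0,0],[0.02,0.031,-0.0268,0,0,0,0],[0.02,0.034,-0.0294,0,0,0,0],[0.02,0.034,-0.0294,0,0,0,0],[0.02,0.034,-0.0294,0,0,0,0],[0.02,0.034,-0.0294,0,0,0,0],[0.02,0.034,-0.0294,0,0,0,0],[0.02,0.034,-0.0294,0,0,0,0],[0.02,0.031,-0.0268,0,0,0,0],[0.02,0.018,-0.016,0,0,0,0],[0.02,0.008,-0.0094,0,0,0,0],[0.02,0,0,0,0,0,0]]' 25; python3 go.py cgreen 0.0525
```

```text
time: 5.45
position: [0.6026, 0.1739, 0.1983]
tool_rot: [-3.076, -0.635, 0.004]
ft_force: [-0.1, -0.3, -1.2]
grip_width: 0.38
grip_force: 25.0
t 5.45 shift mm [  2.    5.2 145.8] turn deg [-0.04  0.12  0.05] w 0.37967363103731805 gf 24.99998636485543 q [ 0.25  0.37 -0.73  1.52  0.25  1.35 -1.66]
```

```bash
python3 -m handwheel '[[0.02,0.002,0.005,0.01,0,0,0],[0.02,0,0,0.025,0,0,0],[0.02,0,0,0.03,0,0,0],[0.02,0,0,0.025,0,0,0],[0.02,0,0,0.02,0,0,0],[0.02,0,0,0.012,0,0,0],[0.02,0,0,0.01,0,0,0],[0.02,0,0,0.007,0,0,0],[0.02,0,0,0.004,0,0,0],[0.02,0,0,0,0,0,0],[0.02,0,0,0,0,0,0]]' 25; python3 go.py cgreen 0.0518
```

```text
time: 6.82
position: [0.6077, 0.1699, 0.0569]
tool_rot: [-3.077, -0.633, -0.002]
ft_force: [0.4, 0.5, -0.2]
grip_width: 0.378
grip_force: 25.0
t 6.825 shift mm [-1.4 -0.6  5.1] turn deg [ 0.01 -0.06 -0.03] w 0.37841947591935243 gf 24.999857901711948 q [ 0.22  0.5  -0.68  1.66  0.34  1.1  -1.72]
```

```bash
python3 -m handwheel '[[0.02,0,0,0.002,0,0,0],[0.02,0,0,0.002,0,0,0],[0.02,0,0,0.001,0,0,0],[0.02,0,0,0,0,0,0],[0.02,0,0,0,0,0,0]]' 25; python3 go.py cgreen 0.0518
```

```text
time: 7.45
position: [0.608, 0.1701, 0.0568]
tool_rot: [3.075, 0.633, 0.003]
ft_force: [-9.5, -3.6, 26.1]
grip_width: 0.38
grip_force: 25.0
t 7.45 shift mm [-1.7 -0.5  5. ] turn deg [ 0.14 -0.07 -0.04] w 0.3795045158685225 gf 25.0040596537292 q [ 0.21  0.5  -0.68  1.66  0.35  1.1  -1.73]
```

Contact came at TCP z 0.0568, so the card top is at about 7 mm, as the depth reading suggested. I'll ease off, release and retract.

```bash
python3 -m handwheel '[[0.02,0,0,-0.004,0,0,0],[0.02,0,0,0,0,0,0],[0.06,0,0,0,0,0,0],[0.06,0,0,0,0,0,0],[0.06,0,0,0,0,0,0],[0.06,0,0,-0.02,0,0,0],[0.06,0,0,-0.03,0,0,0],[0.06,0,0,-0.04,0,0,0],[0.06,0,0,-0.04,0,0,0],[0.06,0,0,-0.03,0,0,0],[0.06,0,0,0,0,0,0]]' 25; python3 go.py yellow 0.215
```

```text
time: 8.82
position: [0.6089, 0.1708, 0.2199]
tool_rot: [-3.077, -0.633, -0.011]
ft_force: [-0.6, -0.2, 0.2]
grip_width: 0.692
grip_force: 0.0
t 8.825 shift mm [-261.4  185.7    3.4] turn deg [ 0.07 -0.39 -0.02] w 0.6922734132889643 gf 0.0 q [ 0.25  0.36 -0.73  1.49  0.24  1.38 -1.65]
```

```bash
python3 -m handwheel '[[0.065,-0.0261,0.0186,0,0,0,0],[0.065,-0.0261,0.0186,0,0,0,0],[0.065,-0.0261,0.0186,0,0,0,0],[0.065,-0.0261,0.0186,0,0,0,0],[0.065,-0.0261,0.0186,0,0,0,0],[0.065,-0.0261,0.0186,0,0,0,0],[0.065,-0.0261,0.0186,0,0,0,0],[0.065,-0.0261,0.0186,0,0,0,0],[0.065,-0.0261,0.0186,0,0,0,0],[0.065,-0.0261,0.0186,0,0,0,0],[0.065,0,0,0,0,0,0],[0.065,0,0,0,0,0,0]]' 25; python3 go.py yellow 0.049;  python3 - <<'E'
from h import *
grab('scene','place1.png')
E
```

```text
time: 10.32
position: [0.441, -0.1034, 0.2154]
tool_rot: [-3.076, -0.634, -0.0]
ft_force: [0.4, 0.1, 0.4]
grip_width: 0.747
grip_force: 0.0
t 10.325 shift mm [  1.2   0.2 166.4] turn deg [-0.02 -0.01  0.  ] w 0.7472940479412129 gf 0.0 q [ 0.74 -0.09 -0.53  1.91 -0.05  1.31 -0.94]
```

View pics/place1.png

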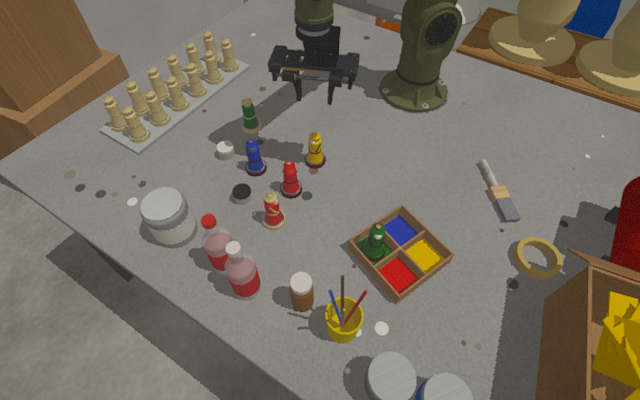

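The green figure stands upright in its cell at (377,242), and the gripper is above yellow. Yellow is next.

```bash
python3 -m handwheel '[[0.065,0.001,0,0.04,0,0,0],[0.065,0,0,0.04,0,0,0],[0.065,0,0,0.035,0,0,0],[0.065,0,0,0.03,0,0,0],[0.065,0,0,0.015,0,0,0],[0.065,0,0,0.006,0,0,0],[0.065,0,0,0,0,0,0],[0.02,0,0,0,0,0,0],[0.02,0,0,0,0,0,0],[0.02,0,0,0,0,0,0],[0.02,0,0,0,0,0,0],[0.02,0,0,0,0,0,0]]' 25; python3 -m handwheel '[[0.02,0,0,-0.015,0,0,0],[0.02,0,0,-0.03,0,0,0],[0.02,0,0,-0.04,0,0,0],[0.02,0,0,-0.04,0,0,0],[0.02,0,0,-0.025,0,0,0],[0.02,0,0,0,0,0,0],[0.02,0,0,0,0,0,0]]' 25; python3 go.py cyellow 0.2
```

```text
time: 11.88
position: [0.4419, -0.1037, 0.0497]
tool_rot: [3.077, 0.633, -0.0]
ft_force: [0.1, 0.6, 2.7]
grip_width: 0.384
grip_force: 25.0
time: 12.75
position: [0.441, -0.1037, 0.1986]
tool_rot: [-3.077, -0.633, 0.002]
ft_force: [0.2, 0.4, -2.8]
grip_width: 0.385
grip_force: 25.0
t 12.75 shift mm [ 259.  -303.5   -1.5] turn deg [-0.04  0.08 -0.04] w 0.3853774788347073 gf 24.953111232644005 q [ 0.74 -0.07 -0.54  1.93 -0.04  1.28 -0.95]
```

```bash
python3 -m handwheel '[[0.02,0.014,-0.0164,0,0,0,0],[0.02,0.0236,-0.0276,0,0,0,0],[0.02,0.0236,-0.0276,0,0,0,0],[0.02,0.0236,-0.0276,0,0,0,0],[0.02,0.0236,-0.0276,0,0,0,0],[0.02,0.0236,-0.0276,0,0,0,0],[0.02,0.0236,-0.0276,0,0,0,0],[0.02,0.0236,-0.0276,0,0,0,0],[0.02,0.0236,-0.0276,0,0,0,0],[0.02,0.0236,-0.0276,0,0,0,0],[0.02,0.0236,-0.0276,0,0,0,0],[0.02,0.009,-0.011,0,0,0,0]]' 25; python3 -m handwheel '[[0.02,0,0,0,0,0,0],[0.02,0,0,0,0,0,0]]'; python3 go.py cyellow 0.0567
```

```text
time: 14.25
position: [0.5587, 0.2793, 0.1974]
tool_rot: [-3.075, -0.638, 0.006]
ft_force: [-0.2, 1.2, -1.6]
grip_width: 0.383
grip_force: 25.0
time: 14.5
position: [0.56, 0.2753, 0.1989]
tool_rot: [3.076, 0.63, -0.002]
ft_force: [0.7, 0.2, -1.6]
grip_width: 0.375
grip_force: 25.0
t 14.5 shift mm [  0.3  -2.4 142.2] turn deg [ 0.08  0.09 -0.12] w 0.3745244406900766 gf 24.95926410345419 q [ 0.15  0.39 -0.84  1.53  0.3   1.35 -1.88]
```

Descend 140 mm, then the last few mm slowly until contact.

```bash
python3 -m handwheel '[[0.02,0,-0.002,0.01,0,0,0],[0.02,0,0,0.025,0,0,0],[0.02,0,0,0.03,0,0,0],[0.02,0,0,0.025,0,0,0],[0.02,0,0,0.02,0,0,0],[0.02,0,0,0.012,0,0,0],[0.02,0,0,0.009,0,0,0],[0.02,0,0,0.006,0,0,0],[0.02,0,0,0.003,0,0,0],[0.02,0,0,0.002,0,0,0],[0.02,0,0,0,0,0,0],[0.02,0,0,0,0,0,0]]' 25; python3 go.py cyellow 0.0567
```

```text
time: 16.0
position: [0.5594, 0.2791, 0.0578]
tool_rot: [-3.077, -0.633, -0.001]
ft_force: [-0.7, -0.6, -2.2]
grip_width: 0.384
grip_force: 25.0
t 16.0 shift mm [-0.9  1.6  1.1] turn deg [ 0.01 -0.03 -0.03] w 0.3836038635704963 gf 24.959437727920886 q [ 0.11  0.52 -0.78  1.67  0.4   1.12 -1.96]
```

```bash
python3 -m handwheel '[[0.02,0,0,0.001,0,0,0],[0.02,0,0,0.001,0,0,0],[0.02,0,0,0,0,0,0],[0.02,0,0,0,0,0,0]]' 25
```

```text
time: 16.5
position: [0.5597, 0.2794, 0.0567]
tool_rot: [3.077, 0.633, 0.002]
ft_force: [-3.2, -0.6, 5.5]
grip_width: 0.38
grip_force: 24.9
```

Contact at 5.5 N. Release, retract and go to red.

```bash
python3 -m handwheel '[[0.06,0,0,0,0,0,0],[0.06,0,0,0,0,0,0],[0.06,0,0,0,0,0,0],[0.06,0,0,-0.02,0,0,0],[0.06,0,0,-0.03,0,0,0],[0.06,0,0,-0.04,0,0,0],[0.06,0,0,-0.04,0,0,0],[0.06,0,0,-0.03,0,0,0],[0.06,0,0,0,0,0,0]]' 25; python3 go.py red 0.215
```

```text
time: 17.62
position: [0.5606, 0.2805, 0.2198]
tool_rot: [-3.076, -0.633, -0.01]
ft_force: [0.2, 0.6, -0.4]
grip_width: 0.69
grip_force: 0.0
t 17.625 shift mm [-148.5  349.8    3.8] turn deg [ 0.   -0.38 -0.02] w 0.6900108153712886 gf 0.0 q [ 0.15  0.38 -0.85  1.5   0.29  1.38 -1.88]
```

```bash
python3 -m handwheel '[[0.065,-0.0149,0.035,0,0,0,0],[0.065,-0.0149,0.035,0,0,0,0],[0.065,-0.0149,0.035,0,0,0,0],[0.065,-0.0149,0.035,0,0,0,0],[0.065,-0.0149,0.035,0,0,0,0],[0.065,-0.0149,0.035,0,0,0,0],[0.065,-0.0149,0.035,0,0,0,0],[0.065,-0.0149,0.035,0,0,0,0],[0.065,-0.0149,0.035,0,0,0,0],[0.065,-0.0149,0.035,0,0,0,0],[0.065,0,0,0,0,0,0],[0.065,0,0,0,0,0,0]]' 25; python3 go.py red 0.049
```

```text
time: 19.12
position: [0.5602, -0.1004, 0.2152]
tool_rot: [-3.076, -0.634, 0.001]
ft_force: [-0.0, 0.8, -0.2]
grip_width: 0.749
grip_force: 0.0
t 19.125 shift mm [  2.4   0.2 166.2] turn deg [-0.07  0.02  0.  ] w 0.7494967376424988 gf 0.0 q [ 0.74  0.21 -0.7   1.65  0.14  1.33 -1.14]
```

```bash
python3 -m handwheel '[[0.065,0.002,0,0.04,0,0,0],[0.065,0,0,0.04,0,0,0],[0.065,0,0,0.035,0,0,0],[0.065,0,0,0.03,0,0,0],[0.065,0,0,0.015,0,0,0],[0.065,0,0,0.006,0,0,0],[0.065,0,0,0,0,0,0],[0.02,0,0,0,0,0,0],[0.02,0,0,0,0,0,0],[0.02,0,0,0,0,0,0],[0.02,0,0,0,0,0,0],[0.02,0,0,0,0,0,0]]' 25; python3 -m handwheel '[[0.02,0,0,-0.015,0,0,0],[0.02,0,0,-0.03,0,0,0],[0.02,0,0,-0.04,0,0,0],[0.02,0,0,-0.04,0,0,0],[0.02,0,0,-0.025,0,0,0],[0.02,0,0,0,0,0,0],[0.02,0,0,0,0,0,0]]' 25; python3 go.py cred 0.2
```

```text
time: 20.62
position: [0.5624, -0.1004, 0.0497]
tool_rot: [-3.077, -0.633, -0.0]
ft_force: [0.1, 1.3, 1.5]
grip_width: 0.379
grip_force: 24.9
time: 21.5
position: [0.5616, -0.1007, 0.1986]
tool_rot: [-3.077, -0.633, 0.002]
ft_force: [0.2, 0.6, -1.5]
grip_width: 0.384
grip_force: 24.9
t 21.5 shift mm [ 206.  -290.    -1.6] turn deg [-0.04  0.08 -0.04] w 0.38364593554053095 gf 24.927156878693495 q [ 0.74  0.23 -0.7   1.67  0.15  1.3  -1.15]
```

```bash
python3 -m handwheel '[[0.02,0.013,-0.0184,0,0,0,0],[0.02,0.0185,-0.026,0,0,0,0],[0.02,0.0185,-0.026,0,0,0,0],[0.02,0.0185,-0.026,0,0,0,0],[0.02,0.0185,-0.026,0,0,0,0],[0.02,0.0185,-0.026,0,0,0,0],[0.02,0.0185,-0.026,0,0,0,0],[0.02,0.0185,-0.026,0,0,0,0],[0.02,0.0185,-0.026,0,0,0,0],[0.02,0.0185,-0.026,0,0,0,0],[0.02,0.0185,-0.026,0,0,0,0],[0.02,0.008,-0.0116,0,0,0,0]]' 25; python3 -m handwheel '[[0.02,0,0,0,0,0,0],[0.02,0,0,0,0,0,0],[0.02,0,0,0,0,0,0]]'; python3 go.py cred 0.0567
```

```text
time: 23.0
position: [0.6358, 0.2492, 0.1974]
tool_rot: [-3.075, -0.638, 0.005]
ft_force: [-0.1, 0.3, -1.9]
grip_width: 0.382
grip_force: 24.9
time: 23.38
position: [0.6376, 0.2453, 0.1995]
tool_rot: [3.077, 0.629, -0.0]
ft_force: [0.5, -0.5, -1.6]
grip_width: 0.387
grip_force: 24.9
t 23.375 shift mm [ -0.3  -2.3 142.8] turn deg [ 0.07  0.02 -0.16] w 0.3866880411969446 gf 24.92706163233379 q [ 0.14  0.51 -0.78  1.37  0.36  1.4  -1.8 ]
```

```bash
python3 -m handwheel '[[0.02,0,0,0.01,0,0,0],[0.02,0,0,0.025,0,0,0],[0.02,0,0,0.03,0,0,0],[0.02,0,0,0.025,0,0,0],[0.02,0,0,0.02,0,0,0],[0.02,0,0,0.012,0,0,0],[0.02,0,0,0.009,0,0,0],[0.02,0,0,0.006,0,0,0],[0.02,0,0,0.003,0,0,0],[0.02,0,0,0.001,0,0,0],[0.02,0,0,0,0,0,0],[0.02,0,0,0,0,0,0]]' 25; python3 -m handwheel '[[0.02,0,0,0.001,0,0,0],[0.02,0,0,0.001,0,0,0],[0.02,0,0,0,0,0,0],[0.02,0,0,0,0,0,0]]' 25
```

```text
time: 24.88
position: [0.6373, 0.2473, 0.0589]
tool_rot: [3.077, 0.633, 0.001]
ft_force: [-0.4, -0.1, -1.7]
grip_width: 0.376
grip_force: 24.9
time: 25.38
position: [0.6372, 0.2472, 0.0567]
tool_rot: [3.077, 0.633, 0.0]
ft_force: [-0.4, 0.1, 0.2]
grip_width: 0.381
grip_force: 24.9
```

Just touching. Release, retract and go to blue.

```bash
python3 -m handwheel '[[0.02,0,0,0.0005,0,0,0],[0.06,0,0,0,0,0,0],[0.06,0,0,0,0,0,0],[0.06,0,0,0,0,0,0],[0.06,0,0,-0.02,0,0,0],[0.06,0,0,-0.03,0,0,0],[0.06,0,0,-0.04,0,0,0],[0.06,0,0,-0.04,0,0,0],[0.06,0,0,-0.03,0,0,0],[0.06,0,0,0,0,0,0],[0.06,0,0,0,0,0,0]]' 25; python3 go.py blue 0.215
```

```text
time: 26.75
position: [0.6369, 0.247, 0.216]
tool_rot: [3.077, 0.633, -0.0]
ft_force: [-0.4, -0.6, -0.2]
grip_width: 0.691
grip_force: 0.0
t 26.75 shift mm [-261.6  401.3    1.2] turn deg [ 0.02  0.01 -0.03] w 0.6907311892651786 gf 0.0 q [ 0.13  0.5  -0.78  1.35  0.35  1.43 -1.8 ]
```

```bash
python3 -m handwheel '[[0.065,-0.0262,0.0401,0,0,0,0],[0.065,-0.0262,0.0401,0,0,0,0],[0.065,-0.0262,0.0401,0,0,0,0],[0.065,-0.0262,0.0401,0,0,0,0],[0.065,-0.0262,0.0401,0,0,0,0],[0.065,-0.0262,0.0401,0,0,0,0],[0.065,-0.0262,0.0401,0,0,0,0],[0.065,-0.0262,0.0401,0,0,0,0],[0.065,-0.0262,0.0401,0,0,0,0],[0.065,-0.0262,0.0401,0,0,0,0],[0.065,0,0,0,0,0,0],[0.065,0,0,0,0,0,0]]' 25; python3 go.py blue 0.049
python3 - <<'E'
from h import *
grab('scene','place3.png')
E
```

```text
time: 28.25
position: [0.5542, -0.2239, 0.215]
tool_rot: [-3.075, -0.633, 0.002]
ft_force: [-0.5, 0.5, 0.1]
grip_width: 0.75
grip_force: 0.0
t 28.25 shift mm [  0.4   1.7 166. ] turn deg [-0.13  0.04 -0.03] w 0.7498975848239273 gf 0.0 q [ 0.89  0.28 -0.65  1.58  0.17  1.35 -0.95]
```

View pics/place3.png

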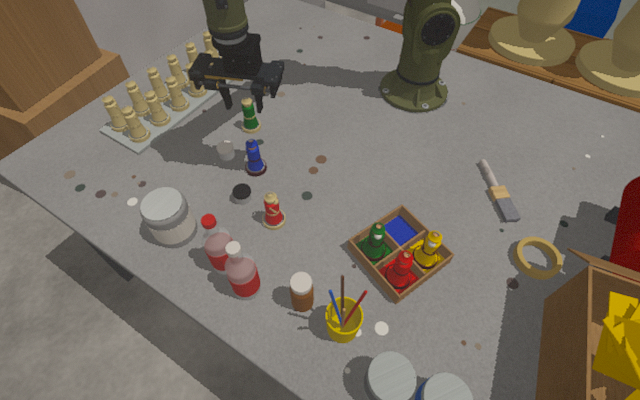

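Green (377,242), red (402,270) and yellow (430,248) stand in their cells, and both unfinished figures are where they started. Blue, at (255,157), is the last one.

```bash
python3 -m handwheel '[[0.065,0,0.001,0.04,0,0,0],[0.065,0,0,0.04,0,0,0],[0.065,0,0,0.035,0,0,0],[0.065,0,0,0.03,0,0,0],[0.065,0,0,0.015,0,0,0],[0.065,0,0,0.006,0,0,0],[0.065,0,0,0,0,0,0],[0.02,0,0,0,0,0,0],[0.02,0,0,0,0,0,0],[0.02,0,0,0,0,0,0],[0.02,0,0,0,0,0,0],[0.02,0,0,0,0,0,0]]' 25; python3 -m handwheel '[[0.02,0,0,-0.015,0,0,0],[0.02,0,0,-0.03,0,0,0],[0.02,0,0,-0.04,0,0,0],[0.02,0,0,-0.04,0,0,0],[0.02,0,0,-0.025,0,0,0],[0.02,0,0,0,0,0,0],[0.02,0,0,0,0,0,0]]' 25; python3 go.py cblue 0.2
```

```text
time: 29.8
position: [0.5551, -0.2254, 0.0502]
tool_rot: [-3.077, -0.633, 0.0]
ft_force: [-0.4, 1.0, 2.1]
grip_width: 0.38
grip_force: 24.9
time: 30.68
position: [0.5543, -0.2255, 0.199]
tool_rot: [-3.076, -0.633, 0.002]
ft_force: [-0.1, 0.1, -2.4]
grip_width: 0.384
grip_force: 24.9
t 30.675 shift mm [ 144.7 -401.1   -0.8] turn deg [-0.06  0.08 -0.04] w 0.38387508612016125 gf 24.934695431875298 q [ 0.89  0.29 -0.65  1.6   0.18  1.32 -0.96]
```

```bash
python3 -m handwheel '[[0.02,0.007,-0.0196,0,0,0,0],[0.02,0.013,-0.036,0,0,0,0],[0.02,0.013,-0.036,0,0,0,0],[0.02,0.013,-0.036,0,0,0,0],[0.02,0.013,-0.036,0,0,0,0],[0.02,0.013,-0.036,0,0,0,0],[0.02,0.013,-0.036,0,0,0,0],[0.02,0.013,-0.036,0,0,0,0],[0.02,0.013,-0.036,0,0,0,0],[0.02,0.013,-0.036,0,0,0,0],[0.02,0.013,-0.036,0,0,0,0],[0.02,0.0077,-0.0215,0,0,0,0]]' 25; python3 -m handwheel '[[0.02,0,0,0,0,0,0],[0.02,0,0,0,0,0,0],[0.02,0,0,0,0,0,0],[0.02,0,0,0,0,0,0]]'; python3 go.py cblue 0.0567
```

```text
time: 32.17
position: [0.5271, 0.204, 0.1991]
tool_rot: [-3.074, -0.64, 0.003]
ft_force: [0.4, -0.6, -2.2]
grip_width: 0.388
grip_force: 24.9
time: 32.67
position: [0.53, 0.1989, 0.1999]
tool_rot: [3.077, 0.63, -0.0]
ft_force: [-0.6, -0.2, -2.5]
grip_width: 0.384
grip_force: 24.9
t 32.675 shift mm [ -0.4  -1.5 143.2] turn deg [ 0.03  0.02 -0.14] w 0.38368508460293654 gf 24.934575864463113 q [ 0.37  0.26 -0.9   1.67  0.21  1.31 -1.73]
```

```bash
python3 -m handwheel '[[0.02,0,0,0.01,0,0,0],[0.02,0,0,0.025,0,0,0],[0.02,0,0,0.03,0,0,0],[0.02,0,0,0.025,0,0,0],[0.02,0,0,0.02,0,0,0],[0.02,0,0,0.012,0,0,0],[0.02,0,0,0.009,0,0,0],[0.02,0,0,0.006,0,0,0],[0.02,0,0,0.003,0,0,0],[0.02,0,0,0.001,0,0,0],[0.02,0,0,0,0,0,0],[0.02,0,0,0,0,0,0]]' 25; python3 -m handwheel '[[0.02,0,0,0.001,0,0,0],[0.02,0,0,0.001,0,0,0],[0.02,0,0,0,0,0,0],[0.02,0,0,0,0,0,0]]' 25
```

```text
time: 34.17
position: [0.5299, 0.2001, 0.0593]
tool_rot: [3.077, 0.633, 0.001]
ft_force: [0.1, 0.6, -2.5]
grip_width: 0.386
grip_force: 24.9
time: 34.67
position: [0.5298, 0.2001, 0.0572]
tool_rot: [3.077, 0.633, 0.0]
ft_force: [0.8, -1.1, 0.3]
grip_width: 0.381
grip_force: 24.9
```

```bash
python3 -m handwheel '[[0.02,0,0,0.0005,0,0,0],[0.06,0,0,0,0,0,0],[0.06,0,0,0,0,0,0],[0.06,0,0,0,0,0,0],[0.06,0,0,-0.02,0,0,0],[0.06,0,0,-0.03,0,0,0],[0.06,0,0,-0.04,0,0,0],[0.06,0,0,-0.04,0,0,0],[0.06,0,0,-0.03,0,0,0],[0.06,-0.04,0.02,0,0,0,0],[0.06,-0.04,0.04,0,0,0,0]]' 25; python3 -m handwheel '[[0.06,0,0.05,0,0,0,0],[0.06,0,0.05,0,0,0,0],[0.06,0,0.05,0,0,0,0],[0.06,0,0.04,0,0,0,0],[0.06,0,0,0,0,0,0],[0.06,0,0,0,0,0,0]]'
python3 - <<'E'
from h import *
from scipy.optimize import least_squares
im,d,W=grab('scene','end.png')
c=[1.034,.29]
G=dict(ug=(.4328,-.3408),ur=(.664,-.0795),green=(.6062,.1699),yellow=(.5592,.2773),blue=(.529,.2001),red=(.6364,.2471))
for k,g in G.items():
    m=(d>0)&(np.hypot(W[...,0]-g[0],W[...,1]-g[1])<.035)
    o=.007 if k not in('ug','ur') else 0
    tr=W[m&(W[...,2]>.05+o)&(W[...,2]<.082+o)]
    r=least_squares(lambda q:np.hypot(*(tr[:,:2]-q).T)-.017,g,loss='soft_l1',f_scale=.002)
    print(k,len(tr),((r.x-g)*1000).round(1),'zmax',W[m][:,2].max().round(3))
E
```

```text
time: 36.05
position: [0.4792, 0.1151, 0.2181]
tool_rot: [-3.075, -0.641, -0.003]
ft_force: [1.5, -1.3, 0.5]
grip_width: 0.688
grip_force: 0.0
time: 36.8
position: [0.5549, -0.06, 0.2174]
tool_rot: [-3.076, -0.635, -0.001]
ft_force: [0.0, 0.3, 0.4]
grip_width: 0.692
grip_force: 0.0
ug 101 [1.2 0.1] zmax 0.115
ur 112 [ 1.3 -0.1] zmax 0.113
green 117 [ 2.8 -0.5] zmax 0.119
yellow 134 [2.1 2.6] zmax 0.119
blue 123 [2.1 0.5] zmax 0.12
red 124 [2.4 0.9] zmax 0.12
```

View pics/end.png

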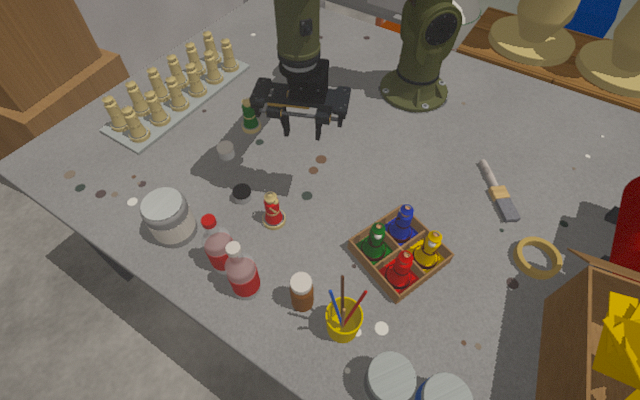

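All four finished figures stand upright in their matching cells around (402,245), within about 3 mm of centre. The unfinished ones at (250,115) and (272,210) are unmoved, and the arm is clear.

```bash
python3 -c "
from bench import ctrl
print(ctrl.close_job())"
```

```text
the job is handed in; nothing more can be done
None
```

I packed all four finished figurines upright on their matching cards, within about 4 mm of centre by the last camera check, left both unfinished ones in place, and handed the job in at about 37 s; no verdict came back.

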